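# Prop up the recipe stand

### The job

Set up the recipe stand for the cook: gently swing the folding prop leg on its back out until it is pressed firmly against its stop pin, then gently push the upright panel over backwards until the foot of the leg stands on the base's rubber strip and carries the panel, with the leg still against its pin. Do not force the stand, and leave the mug, the jar and the spoon where they are.

Things in the scene. Friction and masses are not known exactly. Their poses are not given: they have to be found in the camera images.
- stand: Recipe stand, fixed. Dark wooden base board 210 x 280 x 18 mm (its x, y, z); origin at the centre of its underside, z up. Its -x side is the front (cards are read from there, towards the robot), its +x side the back. On it stands a brown wooden panel, 260 mm wide along y, 12 mm thick, from 5 to 165 mm above its hinge line. The prop leg is on the panel's back.
- panel_hinge (a point): Middle of the panel's hinge line on the base's top: at x = -45, y = 0, z = 18 mm of the stand's frame; the line runs along y. Frame: the panel's (x out of its back, y along its width, z up the panel). The hinge is stiff: about 0.4 N m, 3 N at the top edge. The panel stays where it is left and hardly moves while the leg is swung with a light push.
- panel (a joint): Lean of the panel, rad: 0 = upright, positive = leaning backwards (top towards the stand's +x). Starts near 0; with the leg out and its foot on the strip it is roughly 0.3 to 0.37.
- panel_top (a point): Middle of the panel's top edge, half-way through its thickness, 165 mm from the hinge line (183 mm above the table when upright). The panel's front is flat but for a card ledge at 10 to 18 mm from the hinge line that sticks out 22 mm.
- leg: Folding prop leg: plywood plate 10 mm thick, 105 mm high (50 to 155 mm above the panel's hinge line), reaching 115 mm from its hinge rod. Origin on the rod's axis, level with the hinge line, 16 mm behind the panel's mid-thickness and 30 mm to the -y side of its middle. y: along the leg to its free end; z: up the rod; x: across its thickness, away from the panel, the way it swings open.
- leg_end (a point): Upper corner at the leg's free end, 115 mm from the rod. Flat, the leg's y is the panel's y; it opens clockwise seen from above, past square to the panel. It starts 0.6 to 0.85 rad from flat, a finger's gap from the panel, and meets its pin at 1.7 to 2.0 rad. Hinge friction only (0.1 N m, 1 N here), no spring: it stays where left. A 12 mm rubber foot is under the lower outer corner.
- stop_plate: Steel plate on the panel's back, level, 108 mm wide, 4 mm thick, standing out 60 mm below the leg; origin on the rod's axis, 32 mm above the hinge line. It carries the upright stop pin (steel, 8 mm thick, 42 mm from the rod, top 88 mm above the hinge line), clamped in the plate at another place each time. The pin does not yield; its place is not in these poses: find it by feel.
- rest_strip: Black rubber strip on the base behind the panel, 40 x 120 x 3 mm; origin at the centre of its underside, on the base's top. The leg's foot comes down on it when the panel leans back.
- mug: White mug, 80 mm across, 90 mm high, beside the stand on its +y side; origin at the centre of its underside. Bystander.
- jar: Brown glass jar with a wooden cap, 60 mm across, 100 mm high, beside the stand on its -y side; origin at the centre of its underside. Bystander.
- spoon: Steel spoon, about 200 mm long, lying behind the stand, roughly along the stand's y. Bystander.

How it is judged:
By the outcome, as a careful person would: the job done as asked, in the order asked, and still so for the second after the job is handed in, with the robot touching nothing.
It also fails if it takes over 72 s, if anything falls off the work surface, if the arm or the gripper's body presses on something with over 40 N, if the wrist force passes 120 N, or if a joint passes its speed limit or range.

### The arm

A 6-joint arm with a two-finger parallel gripper is mounted at the origin on the work surface. World frame = base frame: x ahead of the robot, y to its left, z up, the work surface at z = 0. Lengths are in m, angles in rad, forces in N, time in s.
With the tool pointing down it reaches from about 0.325 to 0.75 m from the base axis. Payload 7.6 kg.
Tool frame: the origin (TCP) lies on the front face of the gripper's body, between the roots of the fingers; the fingertips stand 73 mm ahead of it and the grasp point (between the pads) lies 54 mm ahead of it (ctrl.tip_extent is the distance from the TCP to the fingertips, in m); y points along the fingers, z is the direction in which the jaws open and shut, and the axes are right-handed (so a half turn about y gives the same grasp; the last joint's range is limited). The gripper opens to 85 mm and grips with 20 to 120 N. Pads are 22 mm wide; open, the fingers measure 114 mm over their backs; the gripper's body (76 mm by 85 mm) begins 54 mm behind the grasp point. The pads swing forward as they close: fully open they stand 13 mm farther back than shut.
Start: joints at [1.176, 0.052, 1.401, -0, 1.689, -0.07], TCP at [0.168, 0.498, 0.304] pointing down, gripper open.
Joint ranges: [-2.9, 2.9], [-0.91, 2.17], [0.12, 2.37], [-1.06, 4.2], [0.26, 2.73], [-2.93, 2.93]. Speed limits (rad/s): [2.57, 2.57, 3.01, 3.14, 3.14, 3.14].

### API

Orientations are given as a unit quaternion [w, x, y, z].
In Python, from plant import monitor, vision, ticket, ctrl gives the robot as it stands.
- The arm moves only by the shell command python3 -m pendant 'ROWS' [FORCE]. ROWS is JSON, a list of rows, each a list of 3 entries, a list of its own where there are three numbers: the shift along the tool's x, y, z in mm, then the turn, a rotation vector about the tool's x, y, z in rad, then the finger opening in mm, from 0 to 85.4. In form: [[[x, y, z], [rx, ry, rz], hand], ...]. A call has exactly 8 rows; each row shifts and turns the pose as measured when the row begins, along the tool's axes as they then stand; what a row does not reach is not made up. A row lasts 1/10 s, in which the tool goes at most 50 mm and 8.59 degrees, less where a joint would pass 70% of its speed; a pose out of reach is approached as far as the arm can. A call with a gripper value outside its range is refused whole. The fingers move at their own pace and stop on an object; FORCE is the grip in N (left out, the last holds). Time passes only in rows, so rows that do not move let the fingers close, or fill a call up. It gives the time, the measured TCP pose, the force and the opening at its end, in the units of the state.
- monitor.get_state(): the state, without advancing time (a new reading comes with each control period).
- vision.camera(name): name is "side" or "top"; returns (picture, depth): 384x512x3 uint8, blue, green, red; 384x512 float32, m along the optical axis (not along the pixel's ray), 0 where there is no reading.
- vision.calibration(name): a dict with "fx", "fy", "cx", "cy" (pixels), "R" (3x3) and "t" (3): a world point X has camera coordinates R X + t. Camera axes: x right, y down, z forward; pixel columns grow to the right and rows downward; lengths in m; the calibration is good to about 2 mm. A picture is of the moment at which its call begins. calibration takes no time and is no camera call.
- ticket.close_job(): hands the job in, once; it reports no verdict.
The state is a dict: "time_s": time; "joint_pos": joint angles; "qd": joint speeds; "joint_torque": joint torques, N m; "tool_pos": TCP position; "orientation": TCP orientation; "contact_force": force on the tool from outside, world axes, zero at the start; "wrist_torque": the same for the moment, N m; "grip_width": opening from 0.0 (shut) to 1.0 (fully open).
Only numpy, scipy, OpenCV 4.12 (cv2) and the standard library are available. Lean on these libraries where they do the work, as an engineer would, in place of code of your own. Each camera call takes 0.05 s, during which the arm holds its last target.

## Working session

There is one attempt and no reset: what is moved stays moved. The work goes in short steps, Python scripts to look and compute and a shell command to move; the robot and the scene stay as the last step left them, time stands still between calls to the robot, and variables do not carry over. Pictures are saved under pics/ and viewed, and the job is handed in when it is done.

```bash
ls; mkdir -p pics; python3 - <<'E'
from plant import monitor, vision, ticket, ctrl
import cv2,numpy as np
print(monitor.get_state(), ctrl.tip_extent)
for n in("side","top"):
    p,d=vision.camera(n); cv2.imwrite(f"pics/{n}0.png",p); np.save(f"pics/{n}0.npy",d); print(n,vision.calibration(n))
E
```

```text
pics
{'time_s': 0.0, 'joint_pos': array([ 1.17570536e+00,  5.28428476e-02,  1.40173121e+00,  9.99307874e-08,
        1.68858492e+00, -7.02993272e-02]), 'qd': array([-2.51928210e-04,  1.29441089e-03, -4.74472858e-04,  6.22615064e-05,
        1.68936224e-04, -5.54974744e-04]), 'joint_torque': array([-1.55511305e-03, -3.81698835e+01, -3.60170460e+01, -1.45933436e-04,
        6.47281995e-03,  6.69418611e-06]), 'tool_pos': array([0.16744013, 0.49738822, 0.30306588]), 'orientation': array([-0.69726414,  0.69834184, -0.11445482,  0.11419935]), 'contact_force': array([-0.29461792,  0.1977194 ,  0.03819513]), 'wrist_torque': array([ 0.01650742, -0.02830927, -0.0026263 ]), 'grip_width': 0.9981900536121461} 0.0726
side {'fx': 354.898761388235, 'fy': 354.898761388235, 'cx': 252.9557701044686, 'cy': 193.20255583085563, 'R': array([[ 0.88199708, -0.47086014, -0.01928401],
       [-0.28571557, -0.5017533 , -0.81646203],
       [ 0.37476361,  0.72562687, -0.57707702]]), 't': array([-0.5047777 ,  0.28165791,  0.64289069])}
top {'fx': 456.0911210508621, 'fy': 456.0911210508621, 'cx': 255.50866340387785, 'cy': 194.44481158545207, 'R': array([[-0.01526884, -0.99987911,  0.00293808],
       [-0.98275945,  0.01446579, -0.18432203],
       [ 0.18425724, -0.00570181, -0.98286151]]), 't': array([0.03967191, 0.62104701, 1.14061547])}
```

View pics/side0.png

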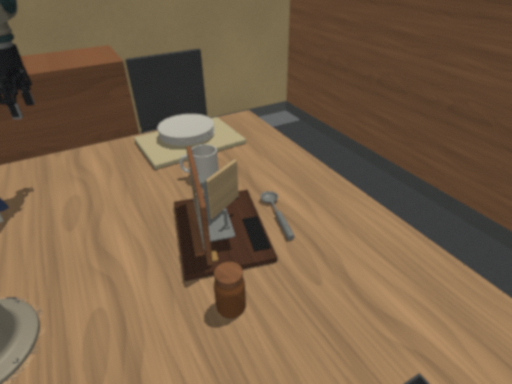

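View pics/top0.png

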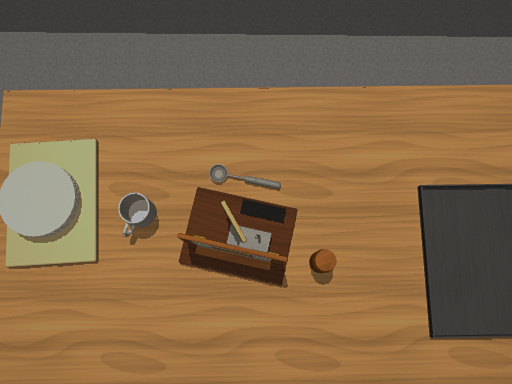

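```bash
python3 - <<'E'
import cv2
p=cv2.imread('pics/top0.png')[90:270,150:390];cv2.imwrite('pics/topc.png',cv2.resize(p,None,fx=3.3,fy=3.3,interpolation=cv2.INTER_CUBIC))
p=cv2.imread('pics/side0.png')[60:300,170:430];cv2.imwrite('pics/sidec.png',cv2.resize(p,None,fx=2.5,fy=2.5,interpolation=cv2.INTER_CUBIC))
E
```

```text
(no output)
```

View pics/topc.png

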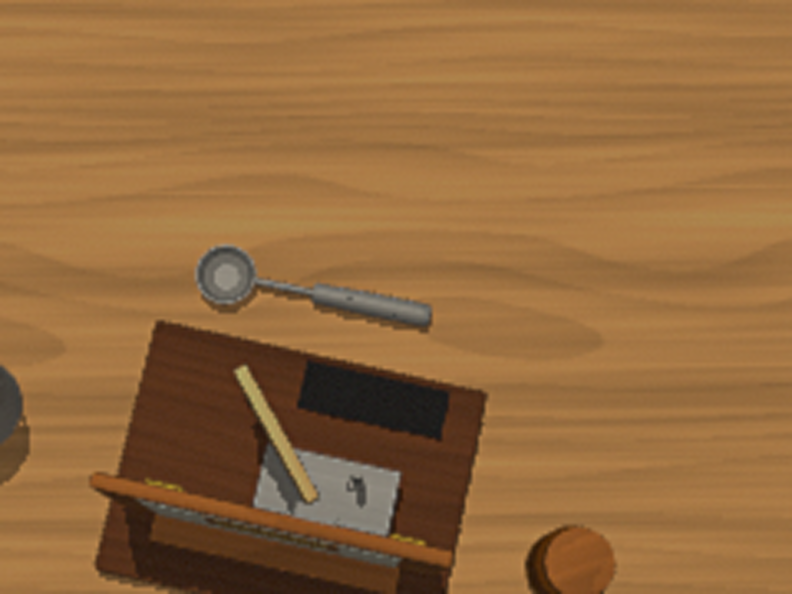

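View pics/sidec.png

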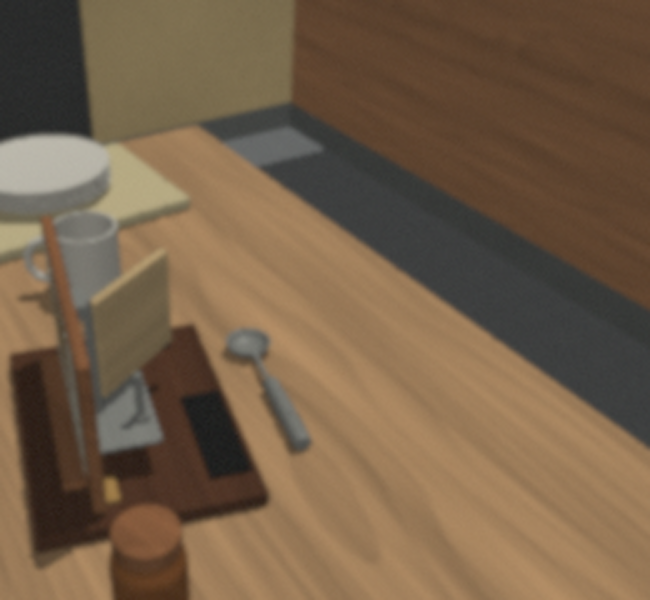

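Top view (crop px): panel top edge runs (95,480)→(450,558). The leg's top runs from the rod (310,497) to its free end (242,370), the base's back corners are (157,322) and (486,392), and the pin is near (357,487). The strip corners are (307,360), (448,393) and (441,440). The spoon lies behind the stand, the mug to its +y side and the jar to its -y side.

```bash
cat > h.py <<'E'
import numpy as np
from plant import vision
def ray(n,u,v,z,c=None):
    c=c or vision.calibration(n);R=c['R'];t=c['t']
    d=R.T@np.array([(u-c['cx'])/c['fx'],(v-c['cy'])/c['fy'],1]);o=-R.T@t
    return o+d*(z-o[2])/d[2]
def crop(u,v,z): return ray('top',(u+.5)/3.3-.5+150,(v+.5)/3.3-.5+90,z)
E
python3 - <<'E'
from h import *
np.set_printoptions(precision=4,suppress=True)
for nm,u,v,z in [('baseBL',157,322,.018),('baseBR',486,392,.018),('baseFL',97,570,.018),('ptL',93,480,.183),('ptR',451,558,.183),('legrod',311,494,.173),('legend',242,371,.173),('stripBL',307,361,.021),('stripBR',448,393,.021),('stripFR',441,440,.021),('stripFL',299,406,.021),('pin',357,482,.106),('jar',580,557,.1),('spoonbowl',226,275,.01),('spoonend',430,318,.01)]:
    print(nm,crop(u,v,z))
a=crop(157,322,.018);b=crop(486,392,.018);y=(a-b)/np.linalg.norm(a-b);print('len',np.linalg.norm(a-b),'yaw',np.arctan2(-y[0],y[1]))
p=crop(93,480,.183);q=crop(451,558,.183);y=(p-q);print(np.linalg.norm(y),np.arctan2(-y[0],y[1]))
d=np.load('pics/top0.npy')
for nm,u,v in [('mug',135,208)]: print(ray('top',u,v,.09))
E
```

```text
baseBL [0.6513 0.1885 0.018 ]
baseBR [ 0.5889 -0.0811  0.018 ]
baseFL [0.4495 0.2348 0.018 ]
ptL [0.5052 0.2118 0.183 ]
ptR [ 0.4474 -0.0371  0.183 ]
legrod [0.4941 0.0597 0.173 ]
legend [0.5827 0.1081 0.173 ]
stripBL [0.6163 0.065  0.021 ]
stripBR [ 0.5881 -0.0498  0.021 ]
stripFR [ 0.5496 -0.0431  0.021 ]
stripFL [0.5792 0.0719 0.021 ]
pin [0.5084 0.0265 0.106 ]
jar [ 0.4504 -0.1395  0.1   ]
spoonbowl [0.6922 0.1322 0.01  ]
spoonend [ 0.6531 -0.0373  0.01  ]
len 0.2767659646660936 yaw -0.22752094991265237
0.2555349474628195 -0.22835584139847045
[0.585 0.337 0.09 ]
```

```bash
cat >> h.py <<'E'
from scipy.spatial.transform import Rotation as Ro
from plant import monitor
def st():
    s=monitor.get_state();q=s['orientation'];R=Ro.from_quat([q[1],q[2],q[3],q[0]]).as_matrix()
    return s,R
def go(tx,ty,tz,dirv=None):
    s,R=st(); np.set_printoptions(precision=4,suppress=True)
    print('tcp',s['tool_pos'],'tip',s['tool_pos']+.0726*R[:,1],'F',s['contact_force'],'w',s['grip_width'],'t',s['time_s'])
    print('R\n',R); print('tool shift mm for tip target',1000*R.T@(np.array([tx,ty,tz])-(s['tool_pos']+.0726*R[:,1])))
E
python3 -c "
from h import *
go(.549,.133,.23)"
```

```text
tcp [0.1674 0.4974 0.3031] tip [0.1674 0.4973 0.2305] F [-1.3462  0.8683  0.972 ] w 0.9991557608984882 t 0.1
R
 [[ 0.9477 -0.0006  0.3191]
 [-0.3191 -0.0013  0.9477]
 [-0.0001 -1.     -0.0014]]
tool shift mm for tip target [ 477.9053    0.8049 -223.4891]
```

```bash
python3 -m pendant '[[[40,0,-19],[0,-0.1,0],0],[[43,0,-15],[0,0,0],0],[[43,0,-15],[0,0,0],0],[[43,0,-15],[0,0,0],0],[[43,0,-15],[0,0,0],0],[[43,0,-15],[0,0,0],0],[[43,0,-15],[0,0,0],0],[[0,0,0],[0,0,0],0]]'
python3 -c "
from h import *
go(.549,.133,.23)"
```

```text
time_s: 0.9
tool_pos: [0.4392, 0.3155, 0.2986]
orientation: [-0.701, 0.705, -0.078, 0.074]
contact_force: [-0.1, 0.5, -0.0]
grip_width: 0.003
tcp [0.4392 0.3155 0.2986] tip [0.4388 0.3151 0.226 ] F [-0.1247  0.5313 -0.0054] w 0.0026390397252858445 t 0.9
R
 [[ 0.9768 -0.0054  0.214 ]
 [-0.214  -0.006   0.9768]
 [-0.004  -1.     -0.0071]]
tool shift mm for tip target [ 146.6016   -3.4547 -154.3219]
```

```bash
python3 -m pendant '[[[30,0,-32],[0,0,0],0],[[30,0,-32],[0,0,0],0],[[30,-1,-32],[0,0,0],0],[[28,-1,-30],[0,0,0],0],[[20,-1,-22],[0,0,0],0],[[5,0,-5],[0,0,0],0],[[0,0,0],[0,0,0],0],[[0,0,0],[0,0,0],0]]'
python3 - <<'E'
from h import *
import cv2
go(.549,.133,.13)
p,d=vision.camera('top');cv2.imwrite('pics/t1.png',cv2.resize(p[90:270,150:390],None,fx=3.3,fy=3.3,interpolation=cv2.INTER_CUBIC))
E
```

```text
time_s: 1.7
tool_pos: [0.5477, 0.1317, 0.2977]
orientation: [-0.701, 0.706, -0.08, 0.07]
contact_force: [0.8, 0.2, 0.2]
grip_width: -0.001
tcp [0.5477 0.1317 0.2977] tip [0.5467 0.1312 0.2251] F [0.7612 0.235  0.1717] w -0.0012999764095351217 t 1.7
R
 [[ 0.9774 -0.0138  0.2111]
 [-0.2112 -0.0059  0.9774]
 [-0.0123 -0.9999 -0.0086]]
tool shift mm for tip target [ 3.0776 95.0557  3.0348]
```

View pics/t1.png

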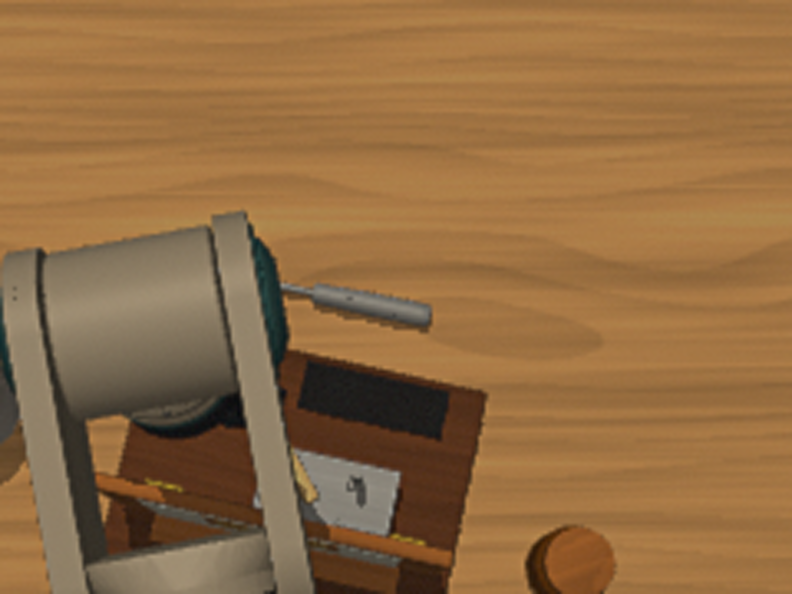

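The arm now hides the leg. The tool is over the gap, so I'll lower the tips beside the leg.

```bash
python3 -m pendant '[[[2,15,4],[0,0,0.01],0],[[1,15,2],[0,0,0],0],[[0,15,0],[0,0,0],0],[[0,15,0],[0,0,0],0],[[0,15,0],[0,0,0],0],[[0,13,0],[0,0,0],0],[[0,5,0],[0,0,0],0],[[0,0,0],[0,0,0],0]]'
python3 - <<'E'
from h import *
import cv2
go(.549,.133,.13)
p,d=vision.camera('side');cv2.imwrite('pics/s1.png',cv2.resize(p[60:300,170:430],None,fx=2.5,fy=2.5,interpolation=cv2.INTER_CUBIC))
E
```

```text
time_s: 2.55
tool_pos: [0.5458, 0.1438, 0.1921]
orientation: [-0.701, 0.706, -0.083, 0.06]
contact_force: [0.0, -0.7, 0.5]
grip_width: -0.001
tcp [0.5458 0.1438 0.1921] tip [0.5435 0.1435 0.1195] F [ 0.0125 -0.6622  0.5143] w -0.0010884413498175732 t 2.55
R
 [[ 0.979  -0.0322  0.2012]
 [-0.2014 -0.0041  0.9795]
 [-0.0307 -0.9995 -0.0105]]
tool shift mm for tip target [  7.228  -10.6049  -9.2927]
```

View pics/s1.png

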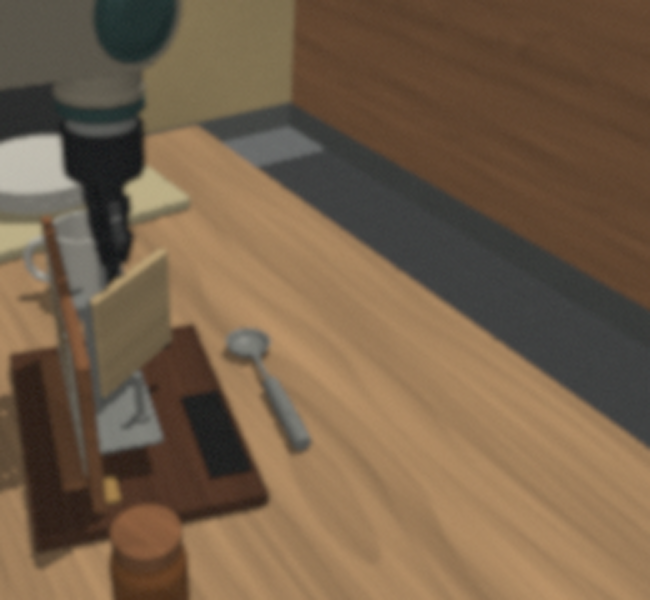

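```bash
cat >> h.py <<'E'
def wp(avals,s=.095,h=.02,z=.128):
    S,R=st(); tip=S['tool_pos']+.0726*R[:,1]; prev=tip
    rod=np.array([.4828,.0548]); r=tip[:2]-rod
    print('tip',tip,'F',S['contact_force'],'tool F',R.T@S['contact_force'],'t',S['time_s'])
    rr=np.hypot(*r)
    if rr>h: print('implied leg a if touching',np.arctan2(r[1],r[0])-np.arcsin(h/rr),'open',1.342-(np.arctan2(r[1],r[0])-np.arcsin(h/rr)))
    for a in avals:
        p=np.r_[rod+s*np.array([np.cos(a),np.sin(a)])+h*np.array([-np.sin(a),np.cos(a)]),z]
        print(a,p,'step mm',np.round(1000*R.T@(p-prev),1)); prev=p
E
python3 -c "
from h import *
wp([.49,.35,.2,.05,-.1,-.25,-.35])"
```

```text
tip [0.54359536 0.14352199 0.119961  ] F [ 0.3198162   0.37736256 -0.56247204] tool F [0.25415186 0.55052051 0.43976549] t 2.6
implied leg a if touching 0.7830056514615762 open 0.5589943485384239
0.49 [0.5572091  0.11715612 0.128     ] step mm [ 18.4  -8.4 -23.2]
0.35 [0.56518245 0.10616275 0.128     ] step mm [10.  -0.2 -9.2]
0.2 [0.57193294 0.09327492 0.128     ] step mm [  9.2  -0.2 -11.3]
0.05 [0.57668169 0.07952303 0.128     ] step mm [  7.4  -0.1 -12.5]
-0.1 [0.57932206 0.06521591 0.128     ] step mm [  5.5  -0.  -13.5]
-0.25 [0.57979476 0.05067487 0.128     ] step mm [  3.4   0.  -14.1]
-0.35 [0.57889836 0.04101216 0.128     ] step mm [ 1.1  0.1 -9.6]
```

```bash
python3 -m pendant '[[[9,-9,-4],[0,0,-0.03],0],[[6,-2,-6],[0,0,0],0],[[3,0,-6],[0,0,0],0],[[3,0,-5],[0,0,0],0],[[3,0,-5],[0,0,0],0],[[4,0,-5],[0,0,0],0],[[4,0,-5],[0,0,0],0],[[4,0,-5],[0,0,0],0]]'
python3 -c "
from h import *
wp([.2,.05,-.1,-.25,-.35]);print(st()[1])"
```

```text
time_s: 3.4
tool_pos: [0.5764, 0.0927, 0.2082]
orientation: [-0.701, 0.706, -0.069, 0.074]
contact_force: [-0.7, 1.9, 1.1]
grip_width: 0.0
tip [0.57677702 0.09210576 0.13556639] F [-0.69538289  1.94964299  1.12583743] tool F [-1.06564205 -1.14675342  1.76111859] t 3.4
implied leg a if touching 0.1787729746692157 open 1.1632270253307844
0.2 [0.57193294 0.09327492 0.128     ] step mm [-5.   7.5  0.2]
0.05 [0.57668169 0.07952303 0.128     ] step mm [  7.4   0.1 -12.5]
-0.1 [0.57932206 0.06521591 0.128     ] step mm [  5.5   0.1 -13.5]
-0.25 [0.57979476 0.05067487 0.128     ] step mm [  3.4   0.1 -14.1]
-0.35 [0.57889836 0.04101216 0.128     ] step mm [ 1.1  0.1 -9.6]
[[ 0.9795117   0.0053337   0.2013166 ]
 [-0.2012653  -0.00885659  0.97949673]
 [ 0.00700732 -0.99994655 -0.00760165]]
```

```bash
python3 -m pendant '[[[0,3,-5],[0,0,0],0],[[1,3,-5],[0,0,0],0],[[1,1,-5],[0,0,0],0],[[1,0,-5],[0,0,0],0],[[1,0,-5],[0,0,0],0],[[1,0,-4],[0,0,0],0],[[1,0,-4],[0,0,0],0],[[0,0,-3],[0,0,0],0]]'
python3 - <<'E'
from h import *
import cv2
wp([-.1,-.25,-.35,-.45,-.55])
p,d=vision.camera('side');cv2.imwrite('pics/s2.png',cv2.resize(p[60:300,170:430],None,fx=2.5,fy=2.5,interpolation=cv2.INTER_CUBIC))
E
```

```text
time_s: 4.2
tool_pos: [0.5787, 0.0531, 0.2062]
orientation: [-0.702, 0.705, -0.064, 0.079]
contact_force: [0.5, 1.2, 2.1]
grip_width: -0.001
tip [0.58014217 0.05250952 0.13361521] F [0.49591029 1.20877166 2.12510491] tool F [ 0.28823947 -2.12358898  1.27687692] t 4.2
implied leg a if touching -0.23040230824424524 open 1.5724023082442453
-0.1 [0.57932206 0.06521591 0.128     ] step mm [-3.5  5.5 12.3]
-0.25 [0.57979476 0.05067487 0.128     ] step mm [  3.4   0.1 -14.1]
-0.35 [0.57889836 0.04101216 0.128     ] step mm [ 1.1  0.1 -9.6]
-0.45 [0.57704179 0.03148722 0.128     ] step mm [ 0.1  0.  -9.7]
-0.55 [0.57424357 0.0221952  0.128     ] step mm [-0.9  0.  -9.7]
```

View pics/s2.png

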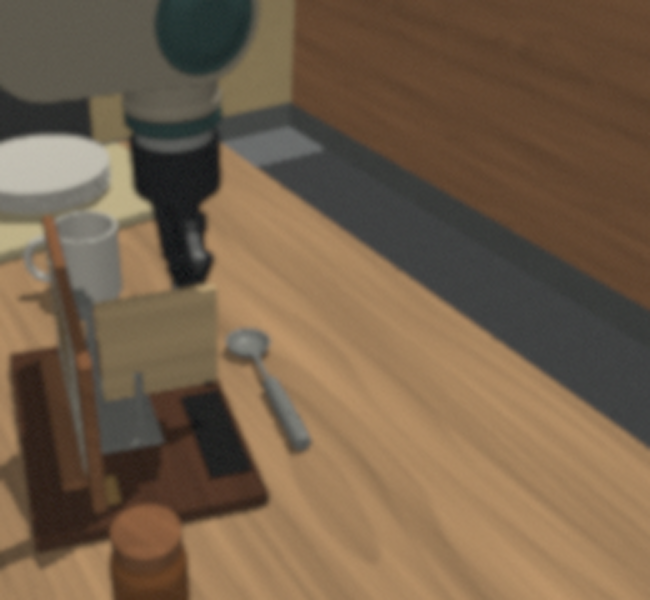

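```bash
python3 -m pendant '[[[0,1,-2],[0,0,0],0],[[0,1,-2],[0,0,0],0],[[0,0,-2],[0,0,0],0],[[0,0,-2],[0,0,0],0],[[0,0,-2],[0,0,0],0],[[0,0,-2],[0,0,0],0],[[0,0,-2],[0,0,0],0],[[0,0,-2],[0,0,0],0]]'
python3 - <<'E'
from h import *
wp([-.35,-.45,-.55])
E
```

```text
time_s: 5.05
tool_pos: [0.5755, 0.0362, 0.205]
orientation: [-0.702, 0.705, -0.063, 0.079]
contact_force: [0.9, 1.5, 3.2]
grip_width: -0.0
tip [0.57716523 0.0356122  0.13246214] F [0.9475472  1.50964338 3.24477316] tool F [ 0.70109051 -3.23406734  1.65972955] t 5.05
implied leg a if touching -0.40981606701716233 open 1.7518160670171623
-0.35 [0.57889836 0.04101216 0.128     ] step mm [0.5 4.5 5.7]
-0.45 [0.57704179 0.03148722 0.128     ] step mm [ 0.1  0.  -9.7]
-0.55 [0.57424357 0.0221952  0.128     ] step mm [-0.9  0.  -9.7]
```

```bash
python3 -m pendant '[[[0,0,-2],[0,0,0],0],[[0,0,-2],[0,0,0],0],[[0,0,-2],[0,0,0],0],[[0,0,-2],[0,0,0],0],[[0,0,-1],[0,0,0],0],[[0,0,-1],[0,0,0],0],[[0,0,-1],[0,0,0],0],[[0,0,-1],[0,0,0],0]]'
python3 - <<'E'
from h import *
import cv2
wp([-.45,-.55])
p,d=vision.camera('side');cv2.imwrite('pics/s3.png',cv2.resize(p[60:300,170:430],None,fx=2.5,fy=2.5,interpolation=cv2.INTER_CUBIC))
p,d=vision.camera('top');cv2.imwrite('pics/t3.png',cv2.resize(p[90:270,150:390],None,fx=3.3,fy=3.3,interpolation=cv2.INTER_CUBIC))
E
```

```text
time_s: 5.85
tool_pos: [0.5725, 0.0246, 0.2042]
orientation: [-0.703, 0.704, -0.064, 0.079]
contact_force: [1.5, 6.9, 2.5]
grip_width: 0.002
tip [0.57402769 0.02426779 0.13164827] F [1.45633164 6.85217413 2.47309357] tool F [ 0.10974865 -2.47382048  7.00410961] t 5.85
implied leg a if touching -0.5323880195390001 open 1.8743880195390001
-0.45 [0.57704179 0.03148722 0.128     ] step mm [1.4 3.7 7.7]
-0.55 [0.57424357 0.0221952  0.128     ] step mm [-0.9 -0.  -9.7]
```

View pics/s3.png

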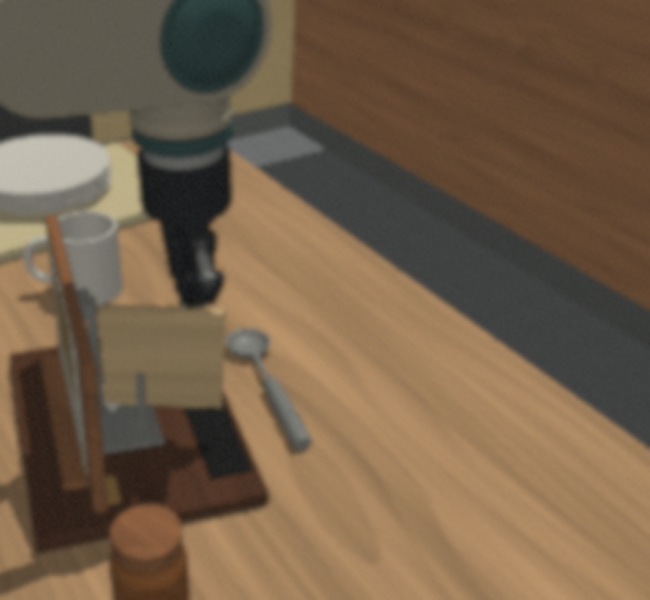

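View pics/t3.png

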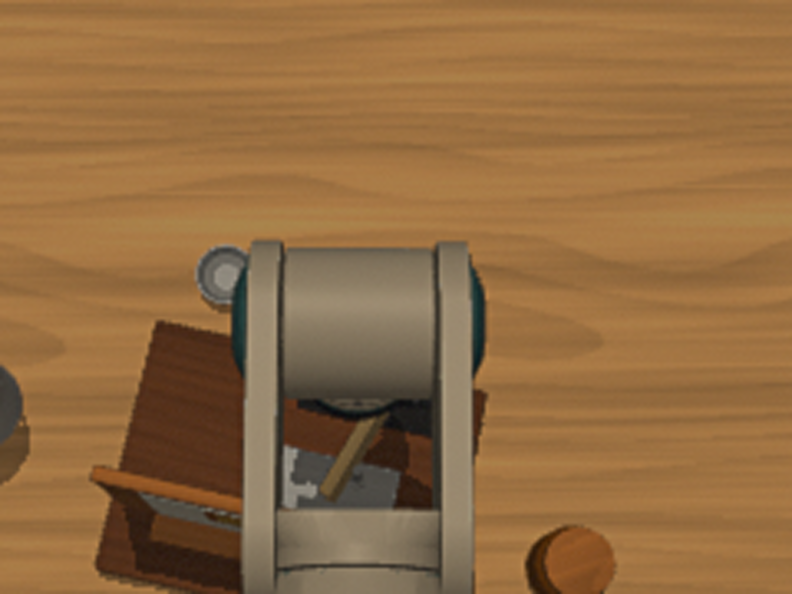

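```bash
python3 -m pendant '[[[0,0,-1],[0,0,0],0],[[0,0,-1],[0,0,0],0],[[0,0,-1],[0,0,0],0],[[0,0,-1],[0,0,0],0],[[0,0,0],[0,0,0],0],[[0,0,0],[0,0,0],0],[[0,0,0],[0,0,0],0],[[0,0,0],[0,0,0],0]]'
python3 - <<'E'
from h import *
wp([-.45,-.55])
E
```

```text
time_s: 6.75
tool_pos: [0.5725, 0.0246, 0.2045]
orientation: [0.705, -0.702, 0.061, -0.078]
contact_force: [0.6, 2.7, 1.6]
grip_width: -0.0
tip [0.57423229 0.02484409 0.13193088] F [0.57178709 2.6881179  1.58928095] tool F [ 0.07111451 -1.56750153  2.75982136] t 6.75
implied leg a if touching -0.5260041548194446 open 1.8680041548194448
-0.45 [0.57704179 0.03148722 0.128     ] step mm [1.4 4.  7. ]
-0.55 [0.57424357 0.0221952  0.128     ] step mm [-0.9 -0.1 -9.7]
```

```bash
python3 -m pendant '[[[0,0,0],[0,0,0],0],[[0,0,0],[0,0,0],0],[[0,0,-1],[0,0,0],0],[[0,0,-1],[0,0,0],0],[[0,0,-1.5],[0,0,0],0],[[0,0,-1.5],[0,0,0],0],[[0,0,-1.5],[0,0,0],0],[[0,0,-1.5],[0,0,0],0]]'
python3 - <<'E'
from h import *
wp([-.45,-.55])
E
```

```text
time_s: 7.55
tool_pos: [0.5718, 0.0231, 0.2047]
orientation: [0.711, -0.697, 0.058, -0.077]
contact_force: [3.4, 10.3, 1.1]
grip_width: 0.002
tip [0.57382307 0.02434276 0.13215594] F [ 3.41603221 10.27654048  1.13445423] tool F [ 1.42120503 -0.86329772 10.76096836] t 7.55
implied leg a if touching -0.5328062835422155 open 1.8748062835422155
-0.45 [0.57704179 0.03148722 0.128     ] step mm [1.7 4.4 7.5]
-0.55 [0.57424357 0.0221952  0.128     ] step mm [-1.  -0.2 -9.7]
```

```bash
python3 -m pendant '[[[0,0,4],[0,0,0],0],[[0,0,8],[0,0,0],0],[[0,0,10],[0,0,0],0],[[0,-10,8],[0,0,0],0],[[0,-20,0],[0,0,0],0],[[0,-25,0],[0,0,0],0],[[0,-25,0],[0,0,0],0],[[0,-15,0],[0,0,0],0]]'
python3 - <<'E'
from h import *
import cv2
go(.416,.101,.235)
p,d=vision.camera('side');cv2.imwrite('pics/s4.png',cv2.resize(p[60:300,170:430],None,fx=2.5,fy=2.5,interpolation=cv2.INTER_CUBIC))
E
```

```text
time_s: 8.35
tool_pos: [0.5741, 0.0541, 0.3012]
orientation: [0.709, -0.699, 0.062, -0.074]
contact_force: [0.0, 0.3, 0.9]
grip_width: 0.001
tcp [0.5741 0.0541 0.3012] tip [0.5754 0.055  0.2287] F [0.0477 0.2847 0.8631] w 0.000855359413431272 t 8.35
R
 [[ 0.9815  0.0185  0.1905]
 [-0.1907  0.0129  0.9816]
 [ 0.0157 -0.9997  0.0162]]
tool shift mm for tip target [-165.1672   -8.694    14.8732]
```

View pics/s4.png

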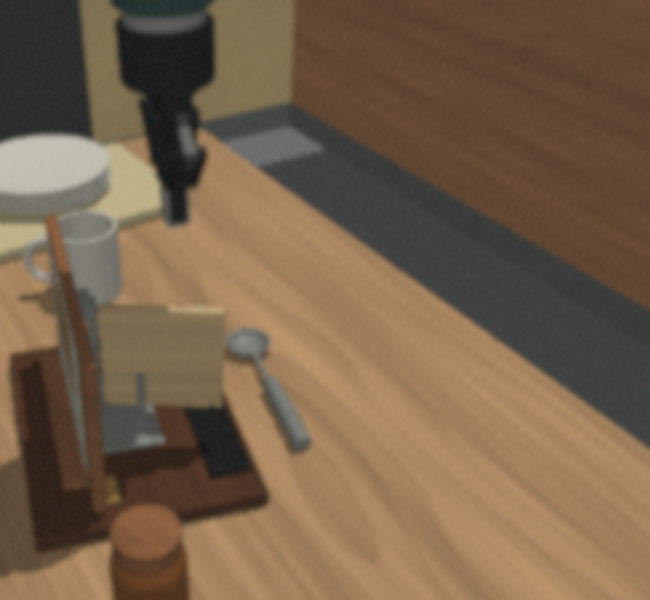

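```bash
python3 -m pendant '[[[-20,-8,2],[-0.015,0.035,0.012],0],[[-28,0,3],[0,0,0],0],[[-28,0,3],[0,0,0],0],[[-28,0,3],[0,0,0],0],[[-28,0,3],[0,0,0],0],[[-25,0,3],[0,0,0],0],[[-10,0,0],[0,0,0],0],[[0,0,0],[0,0,0],0]]'
python3 - <<'E'
from h import *
import cv2
go(.416,.101,.15)
p,d=vision.camera('top');cv2.imwrite('pics/t5.png',cv2.resize(p[90:270,150:390],None,fx=3.3,fy=3.3,interpolation=cv2.INTER_CUBIC))
E
```

```text
time_s: 9.2
tool_pos: [0.4098, 0.1109, 0.3113]
orientation: [-0.702, 0.703, -0.077, 0.084]
contact_force: [0.2, 0.5, 0.2]
grip_width: 0.0
tcp [0.4098 0.1109 0.3113] tip [0.4105 0.1108 0.2387] F [0.1651 0.5129 0.1811] w 0.00035436905853379684 t 9.2
R
 [[ 0.974   0.0093  0.2264]
 [-0.2264 -0.0016  0.974 ]
 [ 0.0094 -1.      0.0006]]
tool shift mm for tip target [ 6.7579 88.7423 -8.3155]
```

View pics/t5.png

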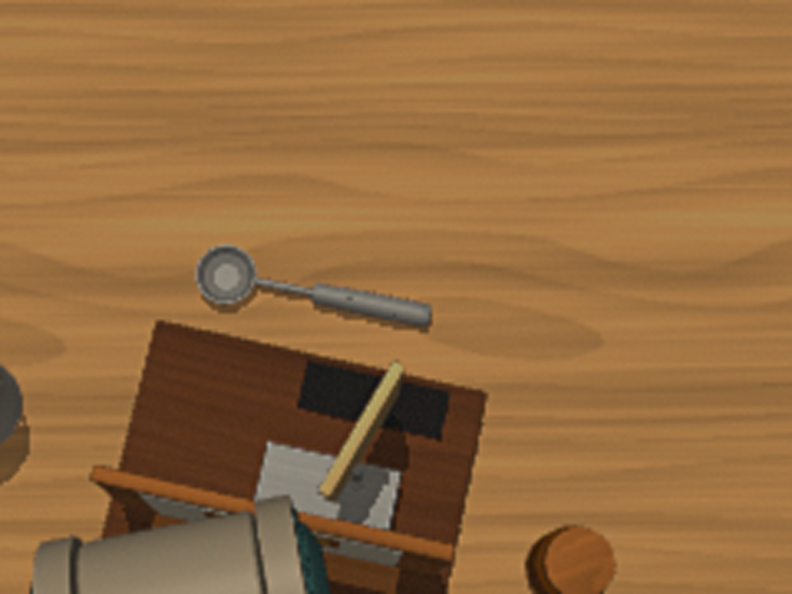

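```bash
python3 -m pendant '[[[2,15,-3],[0,0,0],0],[[2,17,-3],[0,0,0],0],[[1,17,-2],[0,0,0],0],[[0,15,0],[0,0,0],0],[[0,10,0],[0,0,0],0],[[0,5,0],[0,0,0],0],[[0,0,0],[0,0,0],0],[[0,0,0],[0,0,0],0]]'
python3 - <<'E'
from h import *
go(.46,.0876,.15)
d=(crop(396,367,.173)-crop(327,490,.173));print('leg open',1.342-np.arctan2(d[1],d[0]))
E
```

```text
time_s: 10.05
tool_pos: [0.4201, 0.0992, 0.2298]
orientation: [-0.702, 0.703, -0.078, 0.086]
contact_force: [-0.2, -0.2, -0.4]
grip_width: -0.003
tcp [0.4201 0.0992 0.2298] tip [0.4209 0.099  0.1572] F [-0.2443 -0.2158 -0.3921] w -0.0031884713985476086 t 10.05
R
 [[ 0.973   0.0108  0.2306]
 [-0.2306 -0.0029  0.9731]
 [ 0.0112 -0.9999 -0.0003]]
tool shift mm for tip target [40.5826  7.6206 -2.0891]
leg open 1.8665618782603541
```

```bash
python3 -m pendant '[[[6,4,0],[0,0,0.01],0],[[7,4,0],[0,0,0],0],[[7,0,0],[0,0,0],0],[[5,0,0],[0,0,0],0],[[4,0,0],[0,0,0],0],[[3,0,0],[0,0,0],0],[[2,0,0],[0,0,0],0],[[2,0,0],[0,0,0],0]]'
python3 - <<'E'
from h import *
go(.46,.0876,.15)
E
```

```text
time_s: 10.85
tool_pos: [0.4594, 0.0902, 0.2233]
orientation: [0.703, -0.702, 0.081, -0.083]
contact_force: [-0.5, -1.3, 0.1]
grip_width: -0.0
tcp [0.4594 0.0902 0.2233] tip [0.4597 0.0903 0.1507] F [-0.4549 -1.2819  0.0873] w -0.0003997999681911219 t 10.85
R
 [[ 0.9731  0.004   0.2304]
 [-0.2304  0.0001  0.9731]
 [ 0.0039 -1.      0.001 ]]
tool shift mm for tip target [ 0.8714  0.6749 -2.5194]
```

```bash
python3 -m pendant '[[[2.5,0,0],[0,0,0],0],[[2.5,0,0],[0,0,0],0],[[2.5,0,0],[0,0,0],0],[[2.5,0,0],[0,0,0],0],[[2.5,0,0],[0,0,0],0],[[2.5,0,0],[0,0,0],0],[[2.5,0,0],[0,0,0],0],[[2.5,0,0],[0,0,0],0]]'
python3 - <<'E'
from h import *
import cv2
go(.50,.0876,.15)
p,d=vision.camera('side');cv2.imwrite('pics/s6.png',cv2.resize(p[60:300,170:430],None,fx=2.5,fy=2.5,interpolation=cv2.INTER_CUBIC))
E
```

```text
time_s: 11.65
tool_pos: [0.4794, 0.0856, 0.2228]
orientation: [0.703, -0.702, 0.082, -0.082]
contact_force: [-2.1, -0.0, -1.2]
grip_width: -0.0
tcp [0.4794 0.0856 0.2228] tip [0.4794 0.0856 0.1502] F [-2.0777 -0.0309 -1.2353] w -0.00022263273958329647 t 11.65
R
 [[ 0.9732  0.0004  0.2299]
 [-0.2299  0.0004  0.9732]
 [ 0.0003 -1.      0.0005]]
tool shift mm for tip target [19.5686  0.1902  6.6735]
```

View pics/s6.png

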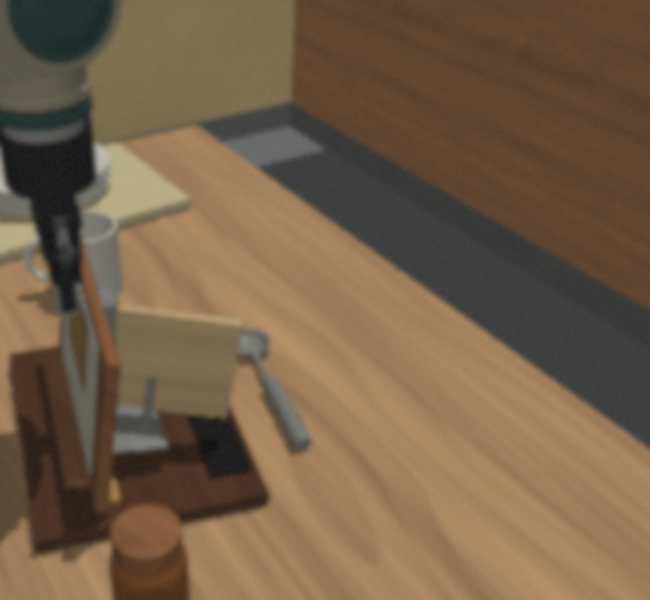

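```bash
python3 -m pendant '[[[2,0,0],[0,0,0],0],[[2,0,0],[0,0,0],0],[[2,0,0],[0,0,0],0],[[2,0,0],[0,0,0],0],[[2,0,0],[0,0,0],0],[[1.5,0,0],[0,0,0],0],[[1.5,0,0],[0,0,0],0],[[1.5,0,0],[0,0,0],0]]'
python3 - <<'E'
from h import *
go(.50,.0876,.15)
E
```

```text
time_s: 12.5
tool_pos: [0.4948, 0.0819, 0.2222]
orientation: [0.702, -0.702, 0.082, -0.082]
contact_force: [-1.8, 0.6, -1.0]
grip_width: -0.002
tcp [0.4948 0.0819 0.2222] tip [0.4948 0.0819 0.1496] F [-1.7886  0.5539 -0.9766] w -0.0016472564018820395 t 12.5
R
 [[ 0.9732 -0.0003  0.2299]
 [-0.2299  0.0003  0.9732]
 [-0.0004 -1.      0.0002]]
tool shift mm for tip target [ 3.7705 -0.3934  6.7359]
```

```bash
python3 -m pendant '[[[1,0,0],[0,0,0],0],[[1,0,0],[0,0,0],0],[[1,0,0],[0,0,0],0],[[1,0,0],[0,0,0],0],[[1,0,0],[0,0,0],0],[[0.5,0,0],[0,0,0],0],[[0.5,0,0],[0,0,0],0],[[0.5,0,0],[0,0,0],0]]'
python3 - <<'E'
from h import *
import cv2
go(.50,.0876,.15)
p,d=vision.camera('side');cv2.imwrite('pics/s7.png',cv2.resize(p[60:300,170:430],None,fx=2.5,fy=2.5,interpolation=cv2.INTER_CUBIC))
E
```

```text
time_s: 13.3
tool_pos: [0.5019, 0.0802, 0.2225]
orientation: [0.702, -0.702, 0.082, -0.082]
contact_force: [-0.3, 0.3, -1.6]
grip_width: -0.004
tcp [0.5019 0.0802 0.2225] tip [0.5019 0.0802 0.1499] F [-0.2918  0.311  -1.6007] w -0.00446537151897684 t 13.3
R
 [[ 0.9732  0.0004  0.2299]
 [-0.2299  0.0003  0.9732]
 [ 0.0003 -1.      0.0003]]
tool shift mm for tip target [-3.5816 -0.1365  6.7187]
```

View pics/s7.png

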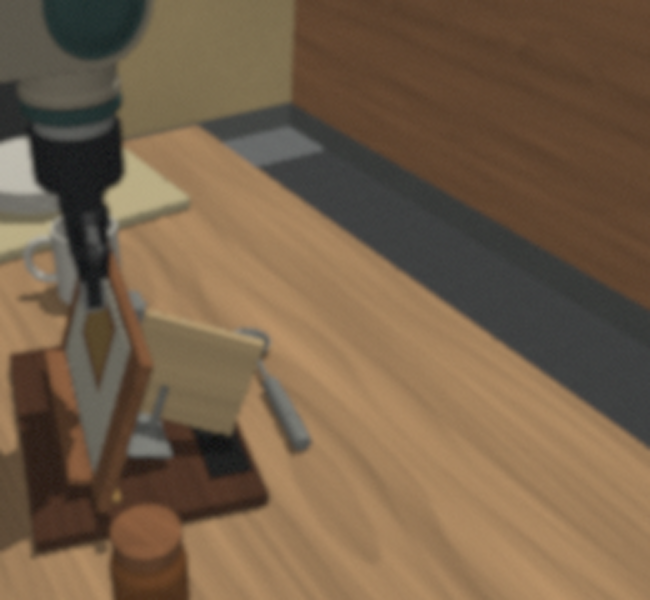

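```bash
python3 -m pendant '[[[1,0,0],[0,0,0],0],[[1,0,0],[0,0,0],0],[[1,0,0],[0,0,0],0],[[1,0,0],[0,0,0],0],[[1,0,0],[0,0,0],0],[[1,0,0],[0,0,0],0],[[1,0,0],[0,0,0],0],[[1,0,0],[0,0,0],0]]'
python3 - <<'E'
from h import *
go(.50,.0876,.15)
E
```

```text
time_s: 14.15
tool_pos: [0.507, 0.0792, 0.2223]
orientation: [0.703, -0.702, 0.086, -0.077]
contact_force: [-9.0, 0.7, 3.1]
grip_width: 0.0
tcp [0.507  0.0792 0.2223] tip [0.5061 0.0793 0.1497] F [-8.9681  0.6895  3.0882] w 0.00024581351832672724 t 14.15
R
 [[ 0.9734 -0.012   0.2287]
 [-0.2287  0.0017  0.9735]
 [-0.0121 -0.9999 -0.0011]]
tool shift mm for tip target [-7.8229 -0.1853  6.6893]
```

```bash
python3 -m pendant '[[[0.7,0,0],[0,0,0],0],[[0.7,0,0],[0,0,0],0],[[0,0,0],[0,0,0],0],[[0,0,0],[0,0,0],0],[[-3,0,0],[0,0,0],0],[[-6,0,0],[0,0,0],0],[[-10,0,0],[0,0,0],0],[[-10,0,0],[0,0,0],0]]'
python3 - <<'E'
from h import *
import cv2
go(.40,.1,.15)
p,d=vision.camera('side');cv2.imwrite('pics/s8.png',cv2.resize(p[100:280,180:330],None,fx=3.3,fy=3.3,interpolation=cv2.INTER_CUBIC))
p,d=vision.camera('top');cv2.imwrite('pics/t8.png',cv2.resize(p[90:270,150:390],None,fx=3.3,fy=3.3,interpolation=cv2.INTER_CUBIC))
E
```

```text
time_s: 14.95
tool_pos: [0.4785, 0.0858, 0.2235]
orientation: [0.702, -0.702, 0.086, -0.077]
contact_force: [0.5, 0.2, -0.3]
grip_width: 0.004
tcp [0.4785 0.0858 0.2235] tip [0.4775 0.0859 0.1509] F [ 0.5063  0.1799 -0.2783] w 0.004092563174725842 t 14.95
R
 [[ 0.9733 -0.0131  0.2291]
 [-0.2291  0.0018  0.9734]
 [-0.0132 -0.9999 -0.0013]]
tool shift mm for tip target [-78.6644   1.9364  -4.0509]
```

View pics/s8.png

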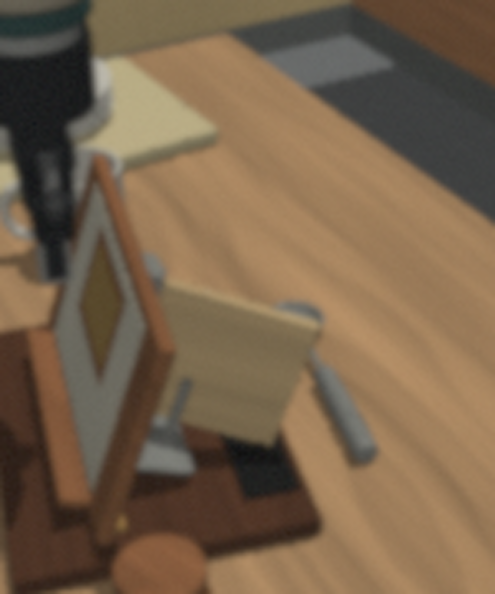

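View pics/t8.png

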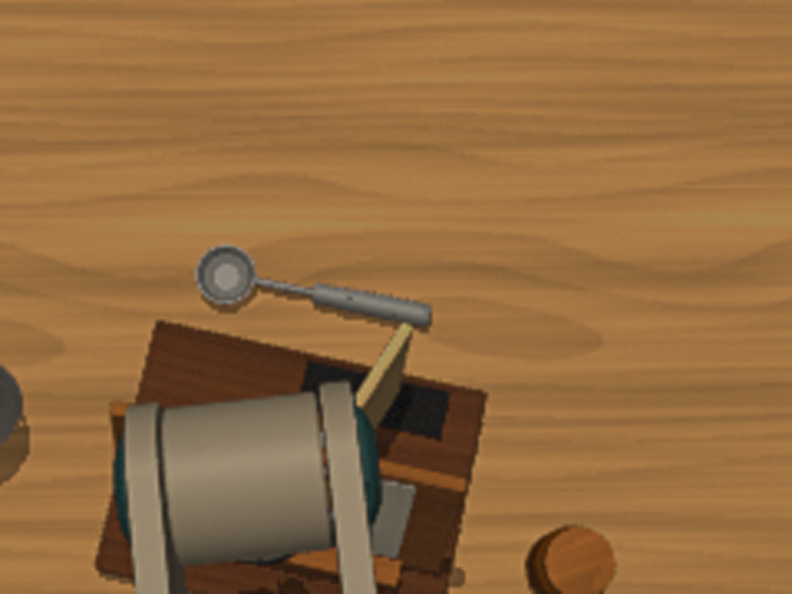

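```bash
python3 -m pendant '[[[-20,0,0],[0,0,0],0],[[-25,-5,0],[0,0,0],0],[[-20,-25,0],[0,0,0],0],[[-5,-30,15],[0,0,0],0],[[0,-30,30],[0,0,0],0],[[0,-15,30],[0,0,0],0],[[0,0,30],[0,0,0],0],[[0,0,20],[0,0,0],0]]'
python3 - <<'E'
from h import *
import cv2
go(.40,.1,.15)
p,d=vision.camera('side');cv2.imwrite('pics/s9.png',cv2.resize(p[100:280,180:330],None,fx=3.3,fy=3.3,interpolation=cv2.INTER_CUBIC))
p,d=vision.camera('top');cv2.imwrite('pics/t9.png',cv2.resize(p[90:270,150:390],None,fx=3.3,fy=3.3,interpolation=cv2.INTER_CUBIC))
E
```

```text
time_s: 15.85
tool_pos: [0.4367, 0.2265, 0.3351]
orientation: [0.703, -0.701, 0.085, -0.08]
contact_force: [-0.4, -0.3, -0.6]
grip_width: -0.001
tcp [0.4367 0.2265 0.3351] tip [0.4362 0.2267 0.2625] F [-0.4057 -0.3132 -0.6205] w -0.0010781729815170665 t 15.85
R
 [[ 0.9726 -0.0071  0.2323]
 [-0.2323  0.004   0.9726]
 [-0.0079 -1.      0.0022]]
tool shift mm for tip target [  -4.8381  112.2834 -131.9301]
```

View pics/s9.png

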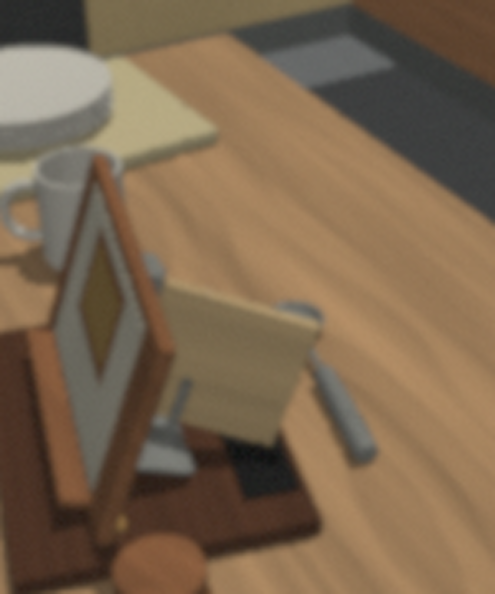

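View pics/t9.png

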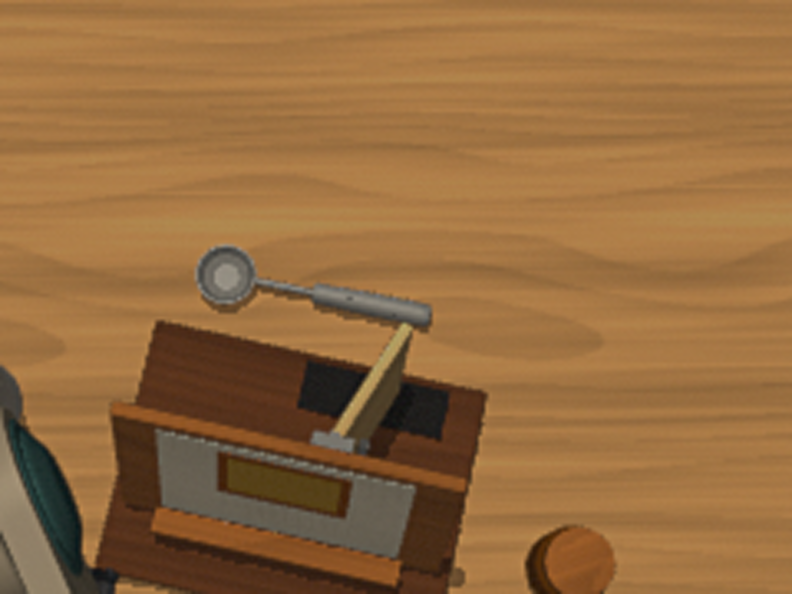

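```bash
python3 - <<'E'
from h import *
X=np.array([.974,-.226]);H=np.array([.474,.0876]);Y=np.array([.226,.974])
for z in(.174,): 
  for u,v in[(112,405),(466,486)]: print('top x',(crop(u,v,z)[:2]-H)@X, 'lean~',np.arcsin((crop(u,v,z)[:2]-H)@X/.165))
from scipy.optimize import least_squares
c=vision.calibration('top')
def proj(p):
    q=c['R']@p+c['t'];u=c['fx']*q[0]/q[2]+c['cx'];v=c['fy']*q[1]/q[2]+c['cy'];return np.array([(u+.5-150)*3.3-.5,(v+.5-90)*3.3-.5])
def leg(L,o,s,zz=.155):
    px=.016+s*np.sin(o);py=-.03+s*np.cos(o)
    h=px*np.cos(L)+zz*np.sin(L);z=.018+zz*np.cos(L)-px*np.sin(L)
    return np.r_[H+h*X+py*Y,z]
for L in(.32,.35,.38):
  f=lambda q:np.r_[proj(leg(L,q[0],.115))-[406,328],proj(leg(L,q[0],q[1]))-[343,434]]
  r=least_squares(f,[1.8,.02],x_scale=[.1,.01]);print(L,r.x,r.fun,'foot z',leg(L,r.x[0],.110,.038))
E
```

```text
top x 0.05762363505212869 lean~ 0.35675366936225894
top x 0.05437391643324796 lean~ 0.33581514030890053
0.32 [1.87369288 0.01207733] [ 1.23156165 -1.82645922 -2.04999395 -1.27522245] foot z [ 0.58331152 -0.00223604  0.01601078]
0.35 [1.8785871  0.00812279] [ 2.46343022 -4.1588975  -3.42560701 -2.18560192] foot z [ 0.58293371 -0.00267541  0.01226363]
0.38 [1.88224988 0.00417924] [ 3.47307216 -6.33830731 -4.84145318 -3.16246946] foot z [ 0.58251289 -0.00297166  0.00851626]
```

```bash
python3 -c "
from plant import ticket,monitor
print(ticket.close_job(), monitor.get_state()['time_s'])"
```

```text
the job is handed in; nothing more can be done
the job is handed in; nothing more can be done
```

The recipe stand is set up and the job is handed in, at about 16 s on the robot's clock. The hand-in reports no verdict.

- **Leg:** I swung it out with the closed fingertips until it stopped at about 1.87 rad. It did not move further under about 11 N, so it is firmly against the pin.
- **Panel:** I pushed it over from the front. It moved under about 2 N until the force rose to about 9 N, which I took as the foot landing on the strip. I held it there briefly and backed off.
- **Last checks:** The panel leans about 0.35 rad and the leg is still at about 1.87 rad. The foot is over the strip, and the side view looked the same just after release and once the arm was clear. The spoon and jar are where they were in the top view, the mug looks untouched in the side view, and the arm was clear of everything.
- **Less certain:**
  - The panel tipped back by about 0.03 rad while I was pressing the leg against the pin.
  - The calculated foot height came out 5 to 9 mm below the top of the strip. I put that down to picture-reading error and relied on the force rise as evidence of contact.

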